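# Make up two seal sets on their trays

## Task

Make up two seal sets from the stock on the oak shelf: in the dark walnut tray stand the grey jar in the middle of the round green pad and the square white seal in the middle of the square red pad; in the light bamboo tray stand the blue jar in the middle of the green pad and the black stone stand in the middle of the red pad, with the round white seal standing in the middle of the stone's top. Set each piece down upright rather than letting it drop, and leave the brown jar, the brush box and the lamp where they are.

Things in the scene. Friction and masses are not known exactly. Their poses are not given: they have to be found in the camera images.
- grey_jar_center (a point): Grey glazed stoneware seal-paste jar with its lid on: a round body 58 mm across with straight sides from 3 to 46 mm up, a low dome and a small knob, 62 mm tall in all, about 170 g; body and lid are one piece. This point is its centre, half-way up (31 mm above its foot); z points up out of the knob. It belongs on the green pad of the dark walnut tray.
- square_seal_center (a point): White porcelain seal, square: a shaft 34 by 34 mm with flat sides up to 46 mm, then a stepped square knob, 60 mm tall in all, about 120 g. This point is its centre, half-way up (30 mm above its foot); x and y are square to the sides, z up. It belongs on the red pad of the dark walnut tray.
- stone_stand_center (a point): Black stone seal stand, a square plinth 52 by 52 mm and 36 mm tall with a flat top, about 240 g: a foot 8 mm high, a narrower waist (46 mm) from 8 to 14 mm, and a top slab from 14 to 36 mm up to hold it by (lower fingers would meet the tray's rim). This point is its centre, half-way up (18 mm above its foot); x and y square to the sides, z up. It belongs on the red pad of the light bamboo tray.
- blue_jar_center (a point): Dark blue glazed seal-paste jar with its lid on: a round body 58 mm across with straight sides from 3 to 46 mm up, a low dome and a small knob, 62 mm tall in all, about 170 g; body and lid are one piece. This point is its centre, half-way up (31 mm above its foot); z points up out of the knob. It belongs on the green pad of the light bamboo tray.
- round_seal_center (a point): White porcelain seal, round, with two thin blue rings round it: a cylinder 34 mm across up to 46 mm, then a small ball knob 18 mm across, 60 mm tall in all, about 100 g. This point is its centre, half-way up (30 mm above its foot); z up. It belongs standing on the flat top of the black stone stand.
- walnut_tray: Dark brown walnut tray, 179 (x) by 92 mm (y), fixed, at any yaw. Two square compartments 82 by 82 mm inside, floor 5 mm above the shelf top, rim and divider 5 mm thick and 8 mm above the floor. The one with the round green pad is centred 43.5 mm along +x from the tray's middle, the one with the square red pad 43.5 mm along -x. Origin: centre of the underside, on the shelf top; z up.
- bamboo_tray: Light yellow bamboo tray, 179 (x) by 92 mm (y), fixed, at any yaw. Two square compartments 82 by 82 mm inside, floor 5 mm above the shelf top, rim and divider 5 mm thick and 8 mm above the floor. The one with the round green pad is centred 43.5 mm along +x from the tray's middle, the one with the square red pad 43.5 mm along -x. Origin: centre of the underside, on the shelf top; z up.
- brown_jar_center (a point): Red-brown glazed seal-paste jar with its lid on: a round body 58 mm across with straight sides from 3 to 46 mm up, a low dome and a small knob, 62 mm tall in all, about 170 g; body and lid are one piece. This point is its centre, half-way up (31 mm above its foot); z points up out of the knob. It is not part of either set and stays where it is, among the stock.
- brush_box: Closed bamboo brush box with a ribbed roll shutter, 70 mm (x) by 264 mm (y) and 46 mm tall, about 0.45 kg, behind the stock; origin at the centre of its underside. It stays where it is.
- lamp: Chrome desk lamp on the left, with a round foot 150 mm across with a press button in it, and a stem 360 mm tall whose shade hangs over on the left; about 1.8 kg. Origin at the centre of the foot's underside. It stays where it is.
Things that resemble listed ones, but are neither listed nor needed, are in the scene too. Of the things like the part that bears blue_jar_center, leave any that is yellow; of the rest the smaller one is meant. Leave any yellow look-alike of the part that bears square_seal_center alone.

How it is judged:
At the end, for the whole second after the job is handed in: Grey jar (green pad) and square seal (red) in the walnut tray, blue jar (green) and stand (red) in the bamboo tray: within 15 mm of pad middle along each tray axis, 4 mm in height; round seal on the stand within 12 mm of its middle; all upright within 0.1 rad, released, at rest (x of grey_jar_center in the frame of walnut_tray between 0.0285 and 0.0585 m and y of grey_jar_center in the frame of walnut_tray between -0.015 and 0.015 m and z of grey_jar_center in the frame of walnut_tray between 0.032 and 0.04 m and angle between each of grey_jar_center, square_seal_center, blue_jar_center, stone_stand_center, round_seal_center's own z axis and vertical below 0.1 rad and linear speed of each of grey_jar, square_seal, blue_jar, stone_stand, round_seal below 0.02 m/s and x of square_seal_center in the frame of walnut_tray between -0.0585 and -0.0285 m and y of square_seal_center in the frame of walnut_tray between -0.015 and 0.015 m and z of square_seal_center in the frame of walnut_tray between 0.031 and 0.039 m and x of blue_jar_center in the frame of bamboo_tray between 0.0285 and 0.0585 m and y of blue_jar_center in the frame of bamboo_tray between -0.015 and 0.015 m and z of blue_jar_center in the frame of bamboo_tray between 0.032 and 0.04 m and x of stone_stand_center in the frame of bamboo_tray between -0.0585 and -0.0285 m and y of stone_stand_center in the frame of bamboo_tray between -0.015 and 0.015 m and z of stone_stand_center in the frame of bamboo_tray between 0.019 and 0.027 m and horizontal distance between round_seal_center and stone_stand_center below 0.012 m and z of round_seal_center in the frame of stone_stand_center between 0.044 and 0.052 m); the robot touches nothing.
It fails at once if one of the five pieces is dropped or thrown (it moves faster than 0.6 m/s with no finger touching it) ((linear speed of grey_jar above 0.6 m/s and contact force between the fingers and grey_jar below 0.05 N) or (linear speed of square_seal above 0.6 m/s and contact force between the fingers and square_seal below 0.05 N) or (linear speed of stone_stand above 0.6 m/s and contact force between the fingers and stone_stand below 0.05 N) or (linear speed of blue_jar above 0.6 m/s and contact force between the fingers and blue_jar below 0.05 N) or (linear speed of round_seal above 0.6 m/s and contact force between the fingers and round_seal below 0.05 N)).
It fails at once if the brown jar, the brush box or the lamp is moved by more than 10 mm (distance of any of brown_jar_center, brush_box, lamp from where it was at the start of the episode above 0.01 m).
It also fails if it takes over 128 s, if anything falls off the work surface, if the arm or the gripper's body presses on something with over 40 N, if the wrist force passes 120 N, or if a joint passes its speed limit or range.

## Robot

A 6-joint arm with a two-finger parallel gripper is mounted at the origin on the work surface. World frame = base frame: x ahead of the robot, y to its left, z up, the work surface at z = 0. Lengths are in m, angles in rad, forces in N, time in s.
With the tool pointing down it reaches from about 0.25 to 0.85 m from the base axis. Payload 12.5 kg.
Tool frame: the origin (TCP) lies on the mounting face of the last link; the fingertips stand 186 mm ahead of it and the grasp point (between the pads) lies 167 mm ahead of it (bot.hold_point_z is the distance from the TCP to the grasp point, in m); z points along the fingers, y is the line along which they close (so a half turn about z gives the same grasp; the last joint's range is limited). The gripper opens to 93 mm and grips with 3 to 60 N. Pads are 15 mm wide; open, the fingers measure 128 mm over their backs; the gripper's body (75 mm by 188 mm) begins 65 mm behind the grasp point.
Start: joints at [1.162, 0.351, 1.652, -0, 1.139, -0.085], TCP at [0.175, 0.521, 0.405] pointing down, gripper open.
Joint ranges: [-2.75, 2.75], [-0.79, 2.1], [0.01, 2.65], [-1.57, 4.71], [0.07, 3.14], [-2.87, 2.87]. Speed limits (rad/s): [2.22, 2.22, 2.79, 3.14, 3.14, 3.14].

## Interface

Orientations are given as a rotation vector (axis times angle).
In Python, from station import get_obs, optics, job, bot gives the robot as it stands. The module is installed in compiled form; this text tells all that it offers.
- The arm moves only by the tool carry_out, never from a script. Its argument "commands" is a list of rows, each a list of 7 numbers: the turn, a rotation vector about the tool's x, y, z in units of 5 degrees (1.0 is 5 degrees), then the shift along the tool's x, y, z in m, then the finger opening in m, from 0 to 0.093. A call has 1 to 20 rows; each row shifts and turns the commanded pose from where the row before left it, along the tool's axes as they then stand; what a row does not reach is not made up. A row lasts 1/12 s, in which the tool goes at most 41.7 mm and 7.16 degrees, less where a joint would pass 70% of its speed; a pose out of reach is approached as far as the arm can. A call is refused whole if a number of a shift passes 0.0417 or a number of a turn 1, either way. A call with a gripper value outside its range is refused whole. The fingers move at their own pace and stop on an object; "newtons" is the grip in N (left out, the last holds). Time passes only in rows, so rows that do not move let the fingers close. It gives the time, the measured TCP pose, the force, the opening and the grip force at its end, in the units of the state.
- get_obs(): the state, without advancing time (a new reading comes with each control period).
- optics.grab_frame(name): name is "side" or "top" or "wrist"; returns a dict with "frame" (480x640x3 uint8, red, green, blue), "fov_y" (degrees; the focal length in pixels is half the picture's height over the tangent of half this angle, whatever the lens; pixels are square), "cx", "cy" (the principal point, pixels), "extrinsics" (4x4, takes a point from camera to world coordinates); the wrist camera has in their place "hand_eye" (4x4, takes a point from camera to tool coordinates, whose origin is the TCP and whose axes are the flange's). Camera axes: x right, y up, looking along -z (the intrinsics and any distortion apply to the point x, -y, -z); pixel columns grow to the right and rows downward; lengths in m; the calibration is good to about 2 mm. A picture is of the moment at which its call begins: read the wrist's pose just before it. There is no depth.
- job.sign_off(): hands the job in; it is judged then, once.
The state is a dict: "t": time; "joint_positions": joint angles; "qvel": joint speeds; "effort": joint torques, N m; "position": TCP position; "ee_rot": TCP orientation; "ft_force": force on the tool from outside, world axes, zero at the start; "moment": the same for the moment, N m; "gripper_width": finger opening in m; "grasp_force": force on a finger pad.
Only numpy, scipy, OpenCV 4.12 (cv2) and the standard library are available. Lean on these libraries where they do the work, as an engineer would, in place of code of your own. Each camera call takes 0.05 s, during which the arm holds its last target. There are 200 camera calls.

## Working session

There is one attempt and no reset: what is moved stays moved. The work goes in short steps, Python scripts to look and compute and a tool call to move; the robot and the scene stay as the last step left them, time stands still between calls to the robot, and variables do not carry over. Pictures are saved under pics/ and viewed, at most 14 in all, crops included, and the job is handed in when it is done.

Besides the shell and the picture viewer there is one more tool, called after ">>>" as name(argument=value, ...) on one line, values as JSON. carry_out: Moves the arm, as the interface text tells. Its arguments: {"type":"object","properties":{"commands":{"type":"array","items":{"type":"array","items":{"type":"number"}}},"newtons":{"type":"number"}},"required":["commands"]}

```bash
mkdir -p pics; python3 - <<'E'
from station import get_obs, optics, job, bot
import cv2,numpy as np,json
o=get_obs();print(o['t'],o['position'],o['ee_rot'],bot.hold_point_z)
for n in ['side','top','wrist']:
    f=optics.grab_frame(n);cv2.imwrite(f'pics/{n}0.png',f['frame'][:,:,::-1])
    print(n,{k:(np.round(v,4).tolist() if not isinstance(v,(str,dict)) else v) for k,v in f.items() if k!='frame'})
E
```

```text
0.0 [0.17491352 0.5213098  0.40422672] [-5.06319102e-01 -3.10026337e+00  1.72821855e-03] 0.1673
side {'fov_y': 46.5857, 'cx': 326.592, 'cy': 229.1959, 'extrinsics': [[0.7083, 0.4748, -0.5224, -0.0564], [-0.7057, 0.4594, -0.5393, -0.5359], [-0.0161, 0.7506, 0.6605, 0.8353], [0.0, 0.0, 0.0, 1.0]]}
top {'fov_y': 45.0145, 'cx': 306.868, 'cy': 244.4846, 'extrinsics': [[0.0059, 0.9933, -0.1156, 0.421], [-1.0, 0.006, 0.0008, 0.1041], [0.0015, 0.1156, 0.9933, 1.5004], [0.0, 0.0, 0.0, 1.0]]}
wrist {'fov_y': 61.9296, 'cx': 322.9263, 'cy': 242.7329, 'hand_eye': [[0.0007, 0.9639, 0.2663, 0.073], [1.0, -0.0006, -0.0002, -0.0012], [-0.0, 0.2663, -0.9639, 0.0196], [0.0, 0.0, 0.0, 1.0]]}
```

View pics/top0.png

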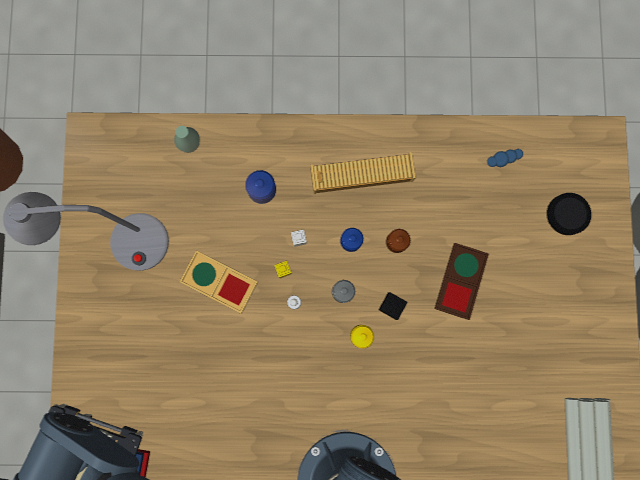

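View pics/side0.png

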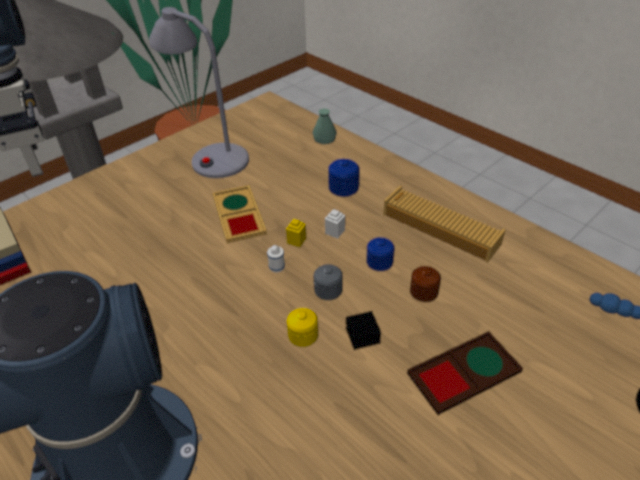

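The top view shows the trays: bamboo has its green pad at (204,273) and red at (234,290), and walnut has green at (466,265) and red at (458,298). The pieces are the grey jar (343,291), stone (393,306), square white seal (299,238) and round white seal (294,302).

Blue jar look-alikes are blue at (352,239), a larger blue at (261,186) and yellow at (362,337). The first is meant, because it is the smaller non-yellow one. The yellow square seal at (283,269) is to be left alone.

```bash
cat > h.py <<'E'
from station import get_obs, optics, job, bot
import cv2,numpy as np
from scipy.spatial.transform import Rotation as R
np.set_printoptions(precision=4,suppress=True)
def cam(n):
    o=get_obs(); f=optics.grab_frame(n)
    if n=='wrist':
        T=np.eye(4);T[:3,:3]=R.from_rotvec(o['ee_rot']).as_matrix();T[:3,3]=o['position'];f['extrinsics']=T@np.array(f['hand_eye'])
    return f
def cast(f,u,z):
    u=np.atleast_2d(np.array(u,float));E=np.array(f['extrinsics']);F=240/np.tan(np.radians(f['fov_y']/2))
    d=np.c_[(u[:,0]-f['cx'])/F,-(u[:,1]-f['cy'])/F,-np.ones(len(u))]@E[:3,:3].T
    return E[:3,3]+d*((z-E[2,3])/d[:,2])[:,None]
def mask(f,kind):
    h=cv2.cvtColor(cv2.cvtColor(f['frame'],cv2.COLOR_RGB2HSV),cv2.COLOR_HSV2BGR) if 0 else cv2.cvtColor(f['frame'],cv2.COLOR_RGB2HSV)
    lo,hi={'green':((60,100,30),(95,255,255)),'red':((0,200,90),(4,255,255)),'blue':((105,130,30),(130,255,255)),
      'brown':((4,150,40),(12,255,170)),'grey':((0,0,40),(179,45,165)),'white':((0,0,175),(179,40,255)),'black':((0,0,0),(179,255,45))}[kind]
    m=cv2.inRange(h,np.array(lo),np.array(hi))
    if kind=='red': m|=cv2.inRange(h,np.array((175,200,90)),np.array((179,255,255)))
    return m
def blobs(f,kind,amin=60):
    c,_=cv2.findContours(mask(f,kind),cv2.RETR_EXTERNAL,cv2.CHAIN_APPROX_NONE)
    return [k for k in c if cv2.contourArea(k)>amin]
def near(f,kind,u,amin=60):
    return min(blobs(f,kind,amin),key=lambda k:np.hypot(*(np.array(cv2.minEnclosingCircle(k)[0])-u)))
def cen(k):
    m=cv2.moments(k);return m['m10']/m['m00'],m['m01']/m['m00']
def go(x,y,gz,yaw=None):
    """tool-axis turn (deg about z) and shift from here to put the grasp point at x,y,gz; yaw = dir of closing axis, deg"""
    o=get_obs();M=R.from_rotvec(o['ee_rot']).as_matrix();g=np.array(o['position'])+M[:,2]*bot.hold_point_z
    ya=np.degrees(np.arctan2(M[1,1],M[0,1]))
    t=0 if yaw is None else -((yaw-ya+90)%180-90)   # tool z is down
    d=np.array([x,y,gz])-g
    print('t',round(o['t'],2),'yaw',round(ya,1),'grasp',g,'tilt',M[:2,2],'w',o['gripper_width'],'F',o['grasp_force'],'q',np.array(o['joint_positions']))
    print(' turn deg',round(t,1),'units',round(t/5,2),'shift before turn',M.T@d,'after turn',(M@R.from_euler('z',t,degrees=True).as_matrix()).T@d)
E
python3 - <<'E'
from h import *
t=cam('top');s=cam('side')
P={'grey':('grey',(343,291),(328,281),.028),'stone':('black',(393,306),(363,330),.022),'sq':('white',(299,238),(335,223),.03),
'blue':('blue',(352,239),(380,253),.028),'round':('white',(294,302),(276,258),.03),'brown':('brown',(398,240),(425,283),.028),
'wg':('green',(466,265),(485,361),.006),'wr':('red',(458,298),(443,381),.006),'bg':('green',(204,273),(235,202),.006),'br':('red',(234,290),(242,224),.006)}
for n,(k,a,b,z) in P.items():
    r=[]
    for f,u in ((t,a),(s,b)):
        c=near(f,k,u); q=cen(c);(_,_),(w,h),an=cv2.minAreaRect(c); r+=[np.round(q),cast(f,q,z)[0][:2],(round(w),round(h),round(an))]
    print(n,*r)
E
python3 -c "
import cv2;a=cv2.imread('pics/top0.png')[170:350,240:440];cv2.imwrite('pics/crop1.png',cv2.resize(a,None,fx=3.3,fy=3.3,interpolation=2))"
```

```text
grey [343. 291.] [0.4744 0.0103] (21, 23, 45) [328. 281.] [0.4727 0.011 ] (33, 27, 90)
stone [393. 306.] [ 0.4381 -0.116 ] (21, 21, 29) [363. 330.] [ 0.4359 -0.117 ] (32, 31, 76)Traceback (most recent call last):
  File "<stdin>", line 9, in <module>
  File "h.py", line 25, in near
    return min(blobs(f,kind,amin),key=lambda k:np.hypot(*(np.array(cv2.minEnclosingCircle(k)[0])-u)))
ValueError: min() iterable argument is empty
```

View pics/crop1.png

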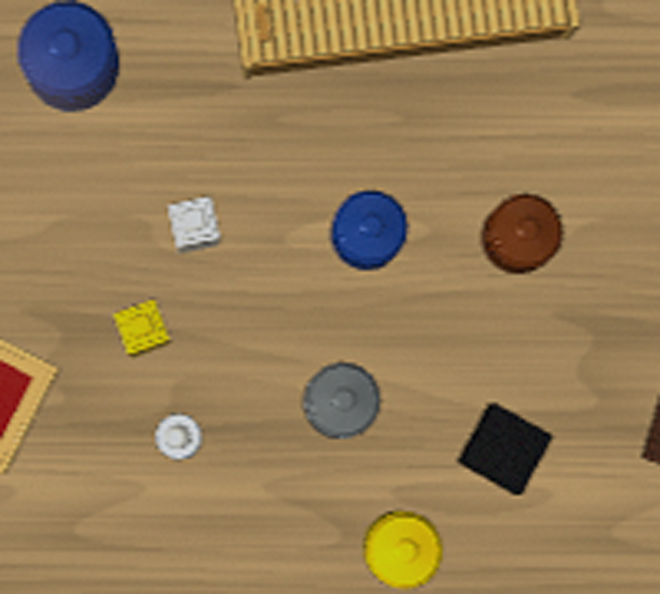

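The enlarged crop confirms the identities: small blue jar at crop (370,230), larger blue at (68,55), square white seal at (193,222), round white seal at (178,437), black stone at (505,448) and grey jar at (342,400). The white mask was empty, so I'll lower its threshold.

```bash
sed -i "s/((0,0,175),(179,40,255))/((0,0,130),(179,40,255))/" h.py
python3 - <<'E'
from h import *
t=cam('top');s=cam('side')
P={'grey':('grey',(343,291),(328,281),.028),'stone':('black',(393,306),(363,330),.022),'sq':('white',(299,238),(335,223),.03),
'blue':('blue',(352,239),(380,253),.028),'round':('white',(294,302),(276,258),.03),'brown':('brown',(398,240),(425,283),.028),
'wg':('green',(466,265),(485,361),.006),'wr':('red',(458,298),(443,381),.006),'bg':('green',(204,273),(235,202),.006),'br':('red',(234,290),(242,224),.006)}
C={}
for n,(k,a,b,z) in P.items():
    r=[]
    for f,u in ((t,a),(s,b)):
        try:
            c=near(f,k,u); q=cen(c);(_,_),(w,h),an=cv2.minAreaRect(c);C.setdefault(n,cast(f,q,z)[0]); r+=[np.round(q),cast(f,q,z)[0][:2],(round(w),round(h),round(an))]
        except Exception as e: r+=['none']
    print(n,*r)
for g,r in (('wg','wr'),('bg','br')):
    d=C[g]-C[r];print(g,np.linalg.norm(d),np.degrees(np.arctan2(d[1],d[0])))
for n,k in(('stone','black'),('sq','white')):
    c=near(t,k,P[n][1]);q=cv2.boxPoints(cv2.minAreaRect(c));X=cast(t,q,.036 if n=='stone' else .046);e=np.diff(X,axis=0);print(n,np.linalg.norm(e,axis=1),np.degrees(np.arctan2(e[:,1],e[:,0]))%90)
go(*C['stone'][:2],.15,None)
E
```

```text
grey [343. 291.] [0.4744 0.0102] (21, 22, 45) [328. 281.] [0.4728 0.0108] (33, 27, 90)
stone [393. 306.] [ 0.438 -0.116] (21, 21, 29) [363. 330.] [ 0.4361 -0.117 ] (32, 31, 77)
sq [298. 237.] [0.6117 0.1251] (13, 13, 77) [334. 217.] [0.623  0.1394] (14, 15, 37)
blue [351. 239.] [ 0.6068 -0.0113] (22, 21, 90) [380. 254.] [ 0.6049 -0.0109] (31, 24, 90)
round [294. 302.] [0.446  0.1356] (13, 13, 0) [275. 251.] [0.4549 0.1499] (13, 14, 45)
brown [398. 240.] [ 0.6044 -0.1299] (21, 24, 53) [425. 283.] [ 0.6031 -0.1293] (33, 28, 90)
wg [466. 265.] [ 0.5448 -0.3089] (23, 22, 90) [484. 361.] [ 0.544  -0.3085] (28, 34, 90)
wr [456. 297.] [ 0.4616 -0.2823] (24, 24, 17) [444. 381.] [ 0.4611 -0.2823] (40, 33, 53)
bg [204. 274.] [0.5167 0.3687] (22, 22, 63) [235. 202.] [0.5163 0.3701] (12, 22, 90)
br [233. 289.] [0.4779 0.2911] (22, 23, 27) [242. 224.] [0.4776 0.2921] (15, 25, 77)
wg 0.08729067218660091 -17.770324833268198
bg 0.08682866825797719 63.431019194387126
stone [0.0524 0.0528 0.0523] [60.9473 61.5856 60.7371]
sq [0.0338 0.0332 0.0337] [13.0012 12.788  12.9665]
t 0.35 yaw 71.4 grasp [0.1749 0.5214 0.2373] tilt [-0.0001 -0.0002] w 0.0928483653392444 F 0.0 q [ 1.1624  0.3508  1.6519 -0.      1.1391 -0.0846]
 turn deg 0 units 0.0 shift before turn [-0.4522 -0.5205  0.0874] after turn [-0.4522 -0.5205  0.0874]
```

>>> carry_out(commands=[[0,0,0,-0.0226,-0.026,0.0044,0.08],[0,0,0,-0.0226,-0.026,0.0044,0.08],[0,0,0,-0.0226,-0.026,0.0044,0.08],[0,0,0,-0.0226,-0.026,0.0044,0.08],[0,0,0,-0.0226,-0.026,0.0044,0.08],[0,0,0,-0.0226,-0.026,0.0044,0.08],[0,0,0,-0.0226,-0.026,0.0044,0.08],[0,0,0,-0.0226,-0.026,0.0044,0.08],[0,0,0,-0.0226,-0.026,0.0044,0.08],[0,0,0,-0.0226,-0.026,0.0044,0.08],[0,0,0,-0.0226,-0.026,0.0044,0.08],[0,0,0,-0.0226,-0.026,0.0044,0.08],[0,0,0,-0.0226,-0.026,0.0044,0.08],[0,0,0,-0.0226,-0.026,0.0044,0.08],[0,0,0,-0.0226,-0.026,0.0044,0.08],[0,0,0,-0.0226,-0.026,0.0044,0.08],[0,0,0,-0.0226,-0.026,0.0044,0.08],[0,0,0,-0.0226,-0.026,0.0044,0.08],[0,0,0,-0.0226,-0.026,0.0044,0.08],[0,0,0,-0.0226,-0.026,0.0044,0.08]], newtons=25)

```text
t: 2.02
position: [0.4384, -0.1173, 0.3166]
ee_rot: [0.507, 3.1, -0.0]
ft_force: [1.3, 0.5, 1.1]
gripper_width: 0.0799
grasp_force: 0.0
```

>>> carry_out(commands=[[0,0,1,0,0,0,0.08],[0,0,1,0,0,0,0.08],[0,0,0,0,0,0,0.08],[0,0,0,0,0,0,0.08]])

```text
t: 2.35
position: [0.438, -0.1154, 0.3167]
ee_rot: [-0.771, -3.046, -0.0]
ft_force: [-0.3, -0.2, -0.1]
gripper_width: 0.0799
grasp_force: 0.0
```

```bash
python3 - <<'E'
from h import *
go(.437,-.1165,.034,61)
f=cam('wrist');cv2.imwrite('pics/w1.png',f['frame'][:,:,::-1])
for c in blobs(f,'black',1500):
    q=cv2.boxPoints(cv2.minAreaRect(c));X=cast(f,q,.036);e=np.diff(X,axis=0);print(cen(c),X.mean(0),np.linalg.norm(e,axis=1),np.degrees(np.arctan2(e[:,1],e[:,0]))%90)
E
```

```text
t 2.35 yaw 61.6 grasp [ 0.438  -0.1154  0.1494] tilt [-0.  0.] w 0.07988683711514077 F 0.0 q [-0.3604  0.3014  1.9781  0.      0.8621 -1.4355]
 turn deg 0.6 units 0.12 shift before turn [ 0.0003 -0.0015  0.1154] after turn [ 0.0003 -0.0015  0.1154]
(567.8625504044006, 368.9970864508309) [ 0.6246 -0.0064  0.036 ] [0.1107 0.0995 0.1123] [68.3557 61.6312 73.5148]
(62.930733700319074, 405.5346421888982) [ 0.4596 -0.343   0.036 ] [0.1073 0.142  0.1214] [61.6312 55.0683 61.6285]
(321.6086994727592, 240.61265377855887) [ 0.4359 -0.1161  0.036 ] [0.0487 0.0554 0.0514] [61.6329 63.0091 61.6318]
```

View pics/w1.png

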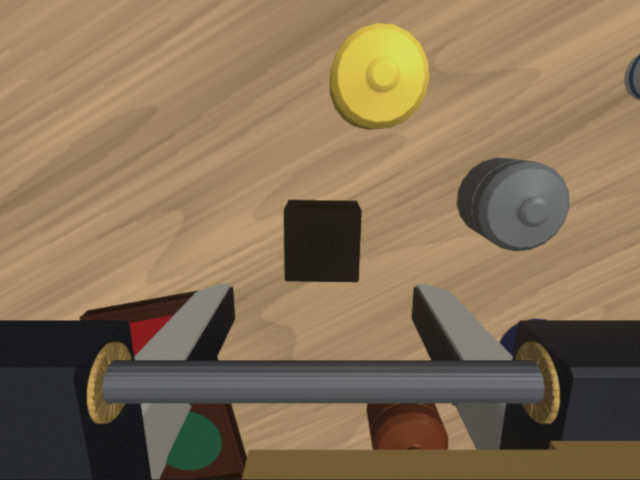

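The wrist picture shows the stone at (322,240), square to the fingers and midway between them, so I'll descend and grip.

>>> carry_out(commands=[[0,0,0.1,0,-0.001,0.025,0.08],[0,0,0,0,0,0.025,0.08],[0,0,0,0,0,0.025,0.08],[0,0,0,0,0,0.02,0.08],[0,0,0,0,0,0.0155,0.08],[0,0,0,0,0,0.005,0.08],[0,0,0,0,0,0,0.08],[0,0,0,0,0,0,0.045],[0,0,0,0,0,0,0.045],[0,0,0,0,0,0,0.045],[0,0,0,0,0,0,0.045],[0,0,0,0,0,0,0.045],[0,0,0,0,0,0,0.045]])

```text
t: 3.48
position: [0.4377, -0.1163, 0.2018]
ee_rot: [0.788, 3.04, -0.0]
ft_force: [-1.3, 0.5, 7.6]
gripper_width: 0.0517
grasp_force: 25.0
```

```bash
python3 - <<'E'
from h import *
go(.4777,.2916,.14,63.4)
E
```

```text
t 3.48 yaw 60.9 grasp [ 0.4378 -0.1164  0.0345] tilt [ 0.0008 -0.0003] w 0.05165033169024987 F 24.996009171009064 q [-0.3626  0.5224  2.0356  0.0001  0.5827 -1.4264]
 turn deg -2.5 units -0.49 shift before turn [ 0.1632  0.376  -0.1056] after turn [ 0.1469  0.3826 -0.1056]
```

>>> carry_out(commands=[[0,0,0,0,0,-0.015,0.045],[0,0,0,0,0,-0.03,0.045],[0,0,0,0,0,-0.03,0.045],[0,0,-0.5,0,0,-0.03,0.045],[0,0,0,0.0098,0.0255,0,0.045],[0,0,0,0.0098,0.0255,0,0.045],[0,0,0,0.0098,0.0255,0,0.045],[0,0,0,0.0098,0.0255,0,0.045],[0,0,0,0.0098,0.0255,0,0.045],[0,0,0,0.0098,0.0255,0,0.045],[0,0,0,0.0098,0.0255,0,0.045],[0,0,0,0.0098,0.0255,0,0.045],[0,0,0,0.0098,0.0255,0,0.045],[0,0,0,0.0098,0.0255,0,0.045],[0,0,0,0.0098,0.0255,0,0.045],[0,0,0,0.0098,0.0255,0,0.045],[0,0,0,0.0098,0.0255,0,0.045],[0,0,0,0.0098,0.0255,0,0.045],[0,0,0,0.0098,0.0255,0,0.045],[0,0,0,0,0,0,0.045]])

```text
t: 5.15
position: [0.4769, 0.2951, 0.3061]
ee_rot: [0.718, 3.058, 0.002]
ft_force: [-1.2, 0.1, -3.1]
gripper_width: 0.0517
grasp_force: 25.0
```

```bash
python3 - <<'E'
from h import *
go(.4777,.2916,.0397,63.4)
E
```

```text
t 5.15 yaw 63.6 grasp [0.477  0.2953 0.1388] tilt [0.0006 0.0012] w 0.0517172982814724 F 24.995180368423462 q [ 0.471   0.4899  1.7119  0.0009  0.9387 -0.6394]
 turn deg 0.2 units 0.04 shift before turn [-0.0023 -0.0031  0.0991] after turn [-0.0023 -0.0031  0.0991]
```

>>> carry_out(commands=[[0,0,0,-0.001,-0.001,0.025,0.045],[0,0,0,0,0,0.025,0.045],[0,0,0,0,0,0.02,0.045],[0,0,0,0,0,0.01,0.045],[0,0,0,0,0,0,0.045],[0,0,0,0,0,0,0.045]])

```text
t: 5.65
position: [0.4776, 0.2902, 0.2265]
ee_rot: [-0.722, -3.057, 0.0]
ft_force: [-0.0, 0.9, -2.9]
gripper_width: 0.0514
grasp_force: 25.0
```

```bash
python3 - <<'E'
from h import *
go(.4777,.2916,.0397,63.4)
f=cam('wrist')
for c in blobs(f,'red',300): print(cen(c),cast(f,cen(c),.006))
E
```

```text
t 5.65 yaw 63.4 grasp [0.4775 0.2901 0.0592] tilt [-0.0004 -0.0002] w 0.05137515749251629 F 24.994684159755707 q [ 0.4627  0.6089  1.7549 -0.      0.7782 -0.6446]
 turn deg 0.0 units 0.01 shift before turn [0.0005 0.0014 0.0195] after turn [0.0005 0.0014 0.0195]
```

Within 1.5 mm, so I'll set it down, release and lift.

>>> carry_out(commands=[[0,0,0,0,0.001,0.01,0.045],[0,0,0,0,0,0.006,0.045],[0,0,0,0,0,0.0025,0.045],[0,0,0,0,0,0.001,0.045],[0,0,0,0,0,0.0005,0.045],[0,0,0,0,0,0,0.045],[0,0,0,0,0,0,0.065],[0,0,0,0,0,0,0.065],[0,0,0,0,0,0,0.065],[0,0,0,0,0,-0.02,0.075],[0,0,0,0,0,-0.04,0.075],[0,0,0,0,0,-0.04,0.075],[0,0,0,0,0,0,0.075]])

```text
t: 6.78
position: [0.4793, 0.2919, 0.3131]
ee_rot: [0.719, 3.05, 0.011]
ft_force: [2.4, 0.3, 1.0]
gripper_width: 0.0747
grasp_force: 0.0
```

```bash
python3 - <<'E'
from h import *
go(.606,-.011,.14,0)
f=cam('wrist');cv2.imwrite('pics/w2.png',f['frame'][:,:,::-1])
for k in ('black','green'):
  for c in blobs(f,k,1500):
    if cen(c)[1]<330: print(k,cen(c),cast(f,cen(c),.041 if k=='black' else .006)[0])
E
```

```text
t 6.78 yaw 63.5 grasp [0.4809 0.2927 0.1458] tilt [0.0093 0.0047] w 0.07470413656948811 F 0.0 q [ 0.4641  0.4795  1.7082  0.      0.9434 -0.6434]
 turn deg 63.5 units 12.69 shift before turn [-0.2476 -0.2158  0.0056] after turn [-0.3037  0.1251  0.0056]
black (316.71123935147017, 238.86826051112942) [0.4745 0.2912 0.041 ]
```

View pics/w2.png

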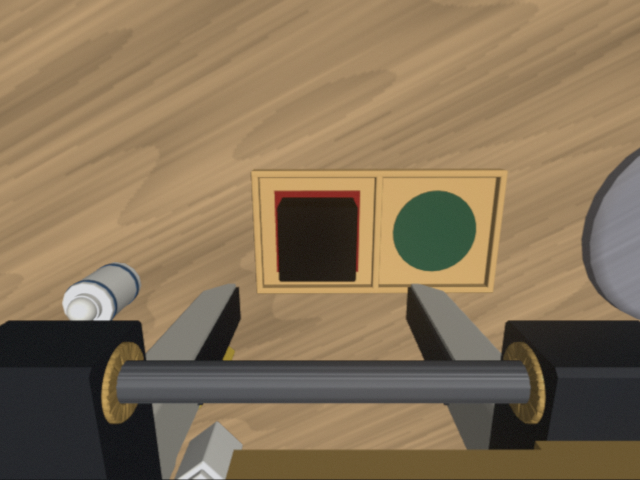

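The stone stands centred on the red pad at (317,239), with a free green pad at (435,231). Next is the blue jar.

>>> carry_out(commands=[[0,0,0,-0.0206,-0.018,0,0.075],[0,0,0,-0.0206,-0.018,0,0.075],[0,0,0,-0.0206,-0.018,0,0.075],[0,0,0,-0.0206,-0.018,0,0.075],[0,0,0,-0.0206,-0.018,0,0.075],[0,0,0,-0.0206,-0.018,0,0.075],[0,0,0,-0.0206,-0.018,0,0.075],[0,0,0,-0.0206,-0.018,0,0.075],[0,0,0,-0.0206,-0.018,0,0.075],[0,0,0,-0.0206,-0.018,0,0.075],[0,0,0,-0.0206,-0.018,0,0.075],[0,0,0,-0.0206,-0.018,0,0.075]])

```text
t: 7.83
position: [0.6027, -0.0139, 0.305]
ee_rot: [-0.721, -3.056, 0.0]
ft_force: [0.1, 0.5, 0.2]
gripper_width: 0.0747
grasp_force: 0.0
```

>>> carry_out(commands=[[0,0,1,0,0,0,0.08],[0,0,1,0,0,0,0.08],[0,0,1,0,0,0,0.08],[0,0,1,0,0,0,0.08],[0,0,1,0,0,0,0.08],[0,0,1,0,0,0,0.08],[0,0,1,0,0,0,0.08],[0,0,1,0,0,0,0.08],[0,0,1,0,0,0,0.08],[0,0,1,0,0,0,0.08],[0,0,1,0,0,0,0.08],[0,0,1,0,0,0,0.08],[0,0,1,0,0,0,0.08],[0,0,0,0,0,0,0.08],[0,0,0,0,0,0,0.08],[0,0,0,0,0,0,0.08]])

```text
t: 9.17
position: [0.6024, -0.0126, 0.3056]
ee_rot: [-2.248, -2.194, 0.001]
ft_force: [0.0, -0.7, -0.2]
gripper_width: 0.0804
grasp_force: 0.0
```

```bash
python3 - <<'E'
from h import *
go(.606,-.011,.034,0)
f=cam('wrist')
for c in blobs(f,'blue',1000): print(cen(c),cast(f,cen(c),.03)[0],cv2.boundingRect(c))
E
```

```text
t 9.17 yaw -1.4 grasp [ 0.6023 -0.0125  0.1383] tilt [-0.0009  0.    ] w 0.08043417117040583 F 0.0 q [-0.0981  0.5576  1.5966 -0.      0.9883 -0.0738]
 turn deg -1.4 units -0.28 shift before turn [0.0016 0.0038 0.1043] after turn [0.0015 0.0038 0.1043]
(328.6223425431961, 247.44902725800884) [ 0.6064 -0.0142  0.03  ] (285, 199, 89, 96)
```

>>> carry_out(commands=[[0,0,0,0.001,0.003,0.025,0.08],[0,0,0,0,0,0.025,0.08],[0,0,0,0,0,0.025,0.08],[0,0,0,0,0,0.017,0.08],[0,0,0,0,0,0.01,0.08],[0,0,0,0,0,0.002,0.08],[0,0,0,0,0,0,0.08],[0,0,0,0,0,0,0.05],[0,0,0,0,0,0,0.05],[0,0,0,0,0,0,0.05],[0,0,0,0,0,0,0.05],[0,0,0,0,0,0,0.05],[0,0,0,0,0,0,0.05]])

```text
t: 10.3
position: [0.6058, -0.0117, 0.203]
ee_rot: [2.251, 2.191, 0.001]
ft_force: [-1.8, 0.1, 5.8]
gripper_width: 0.0581
grasp_force: 25.0
```

```bash
python3 - <<'E'
from h import *
go(.5167,.369,.135,None)
E
```

```text
t 10.3 yaw -1.5 grasp [ 0.606  -0.0117  0.0357] tilt [ 0.0013 -0.0001] w 0.058126448288098466 F 25.001737475395203 q [-0.0961  0.7102  1.6296 -0.      0.8005 -0.069 ]
 turn deg 0 units 0.0 shift before turn [ 0.3781 -0.0994 -0.0994] after turn [ 0.3781 -0.0994 -0.0994]
```

>>> carry_out(commands=[[0,0,0,0,0,-0.015,0.05],[0,0,0,0,0,-0.03,0.05],[0,0,0,0,0,-0.03,0.05],[0,0,0,0,0,-0.025,0.05],[0,0,0,0.027,-0.0071,0,0.05],[0,0,0,0.027,-0.0071,0,0.05],[0,0,0,0.027,-0.0071,0,0.05],[0,0,0,0.027,-0.0071,0,0.05],[0,0,0,0.027,-0.0071,0,0.05],[0,0,0,0.027,-0.0071,0,0.05],[0,0,0,0.027,-0.0071,0,0.05],[0,0,0,0.027,-0.0071,0,0.05],[0,0,0,0.027,-0.0071,0,0.05],[0,0,0,0.027,-0.0071,0,0.05],[0,0,0,0.027,-0.0071,0,0.05],[0,0,0,0.027,-0.0071,0,0.05],[0,0,0,0.027,-0.0071,0,0.05],[0,0,0,0.027,-0.0071,0,0.05],[0,0,0,0,0,0,0.05],[0,0,0,0,0,0,0.05]])

```text
t: 11.97
position: [0.5158, 0.3698, 0.3018]
ee_rot: [-2.249, -2.194, 0.001]
ft_force: [0.3, -0.9, -1.4]
gripper_width: 0.0573
grasp_force: 25.0
```

>>> carry_out(commands=[[0,0,0,0,0,0.025,0.05],[0,0,0,0,0,0.025,0.05],[0,0,0,0,0,0.015,0.05],[0,0,0,0,0,0.008,0.05],[0,0,0,0,0,0,0.05],[0,0,0,0,0,0,0.05]])

```text
t: 12.47
position: [0.5168, 0.3684, 0.2296]
ee_rot: [2.252, 2.19, 0.0]
ft_force: [-0.2, -0.3, -2.5]
gripper_width: 0.0571
grasp_force: 25.0
```

```bash
python3 - <<'E'
from h import *
go(.5167,.369,.041,None)
E
```

```text
t 12.47 yaw -1.6 grasp [0.5168 0.3684 0.0623] tilt [ 0.0001 -0.    ] w 0.05708458689449292 F 24.99890238046646 q [ 0.546   0.7111  1.5394 -0.0001  0.8911  0.5738]
 turn deg 0 units 0.0 shift before turn [ 0.0006 -0.0002  0.0213] after turn [ 0.0006 -0.0002  0.0213]
```

>>> carry_out(commands=[[0,0,0,0,0,0.01,0.05],[0,0,0,0,0,0.007,0.05],[0,0,0,0,0,0.003,0.05],[0,0,0,0,0,0.0012,0.05],[0,0,0,0,0,0.0005,0.05],[0,0,0,0,0,0,0.05],[0,0,0,0,0,0,0.074],[0,0,0,0,0,0,0.074],[0,0,0,0,0,0,0.074],[0,0,0,0,0,-0.02,0.074],[0,0,0,0,0,-0.04,0.074],[0,0,0,0,0,-0.04,0.074],[0,0,0,0,0,-0.02,0.074],[0,0,0,0,0,0,0.074],[0,0,0,0,0,0,0.074]])

```text
t: 13.72
position: [0.5165, 0.369, 0.3285]
ee_rot: [2.251, 2.191, 0.004]
ft_force: [0.2, -0.6, 0.1]
gripper_width: 0.0741
grasp_force: 0.0
```

```bash
python3 - <<'E'
from h import *
go(.4457,.1352,.15,None)
f=cam('wrist');cv2.imwrite('pics/w3.png',f['frame'][:,:,::-1])
for c in blobs(f,'blue',1000): print(cen(c),cast(f,cen(c),.035)[0],cv2.boundingRect(c))
E
```

```text
t 13.72 yaw -1.5 grasp [0.5168 0.3692 0.1612] tilt [0.002  0.0012] w 0.07408488403854599 F 0.0 q [0.547  0.5827 1.4882 0.     1.0684 0.5741]
 turn deg 0 units 0.0 shift before turn [-0.2359 -0.0648  0.0108] after turn [-0.2359 -0.0648  0.0108]
(320.46584819253627, 243.975478255221) [0.5157 0.3652 0.035 ] (280, 201, 82, 85)
```

View pics/w3.png

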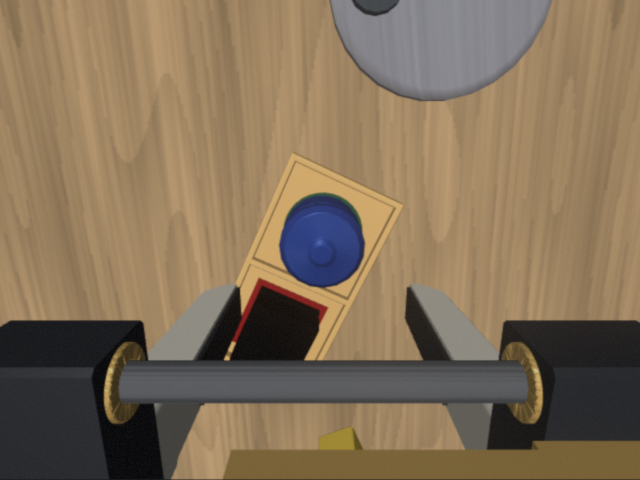

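The blue jar stands centred on the green pad at (321,243). Next is the round seal.

>>> carry_out(commands=[[0,0,0,-0.0262,-0.0072,0.001,0.055],[0,0,0,-0.0262,-0.0072,0.001,0.055],[0,0,0,-0.0262,-0.0072,0.001,0.055],[0,0,0,-0.0262,-0.0072,0.001,0.055],[0,0,0,-0.0262,-0.0072,0.001,0.055],[0,0,0,-0.0262,-0.0072,0.001,0.055],[0,0,0,-0.0262,-0.0072,0.001,0.055],[0,0,0,-0.0262,-0.0072,0.001,0.055],[0,0,0,-0.0262,-0.0072,0.001,0.055],[0,0,0,0,0,0,0.055],[0,0,0,0,0,0,0.055],[0,0,0,0,0,0,0.055]])

```text
t: 14.77
position: [0.4454, 0.1352, 0.3178]
ee_rot: [-2.251, -2.19, 0.001]
ft_force: [0.3, -0.4, -0.3]
gripper_width: 0.0549
grasp_force: 0.0
```

```bash
python3 - <<'E'
from h import *
go(.4457,.1352,.033,None)
f=cam('wrist');cv2.imwrite('pics/w4.png',f['frame'][:,:,::-1])
for c in blobs(f,'white',400): print(cen(c),cast(f,cen(c),.04)[0],cv2.boundingRect(c))
E
```

```text
t 14.77 yaw -1.6 grasp [0.4452 0.1352 0.1505] tilt [-0.0011 -0.0001] w 0.054866673562717704 F 0.0 q [0.1947 0.3201 1.9467 0.0002 0.8759 0.2221]
 turn deg 0 units 0.0 shift before turn [0.     0.0007 0.1175] after turn [0.     0.0007 0.1175]
(424.95006720430104, 324.9139784946236) [0.5163 0.0738 0.04  ] (390, 284, 66, 76)
(220.76647757968664, 324.9765667206915) [0.3714 0.0776 0.04  ] (190, 284, 67, 76)
(323.7953908166842, 248.60699263932702) [0.446  0.1321 0.04  ] (299, 224, 51, 50)
(566.4462341536167, 248.3647526721352) [0.6091 0.128  0.04  ] (515, 216, 85, 70)
```

View pics/w4.png

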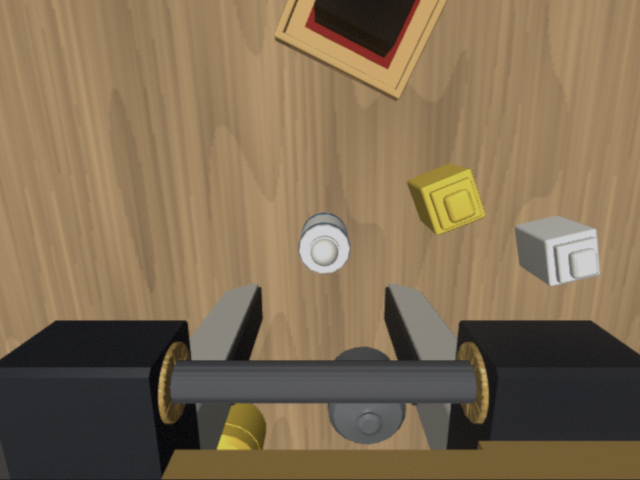

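The round seal, with its two blue rings, is at (324,245), midway between the fingers. The yellow seal at (447,200) is clear.

>>> carry_out(commands=[[0,0,0,0,0,0.03,0.055],[0,0,0,0,0,0.03,0.055],[0,0,0,0,0,0.025,0.055],[0,0,0,0,0,0.02,0.055],[0,0,0,0,0,0.01,0.055],[0,0,0,0,0,0.0025,0.055],[0,0,0,0,0,0,0.055],[0,0,0,0,0,0,0.027],[0,0,0,0,0,0,0.027],[0,0,0,0,0,0,0.027],[0,0,0,0,0,0,0.027],[0,0,0,0,0,0,0.027],[0,0,0,0,0,0,0.027]])

```text
t: 15.9
position: [0.4455, 0.135, 0.2018]
ee_rot: [2.251, 2.191, 0.002]
ft_force: [-1.4, -0.1, 7.4]
gripper_width: 0.0334
grasp_force: 25.0
```

```bash
python3 - <<'E'
from h import *
go(.4777,.2916,.15,None)
E
```

```text
t 15.9 yaw -1.6 grasp [0.4457 0.1351 0.0345] tilt [0.0013 0.0003] w 0.03339707114168562 F 25.002431273460388 q [0.1942 0.537  2.0041 0.0001 0.5991 0.2213]
 turn deg 0 units 0.0 shift before turn [ 0.1574  0.0279 -0.1155] after turn [ 0.1574  0.0279 -0.1155]
```

>>> carry_out(commands=[[0,0,0,0,0,-0.02,0.027],[0,0,0,0,0,-0.035,0.027],[0,0,0,0,0,-0.035,0.027],[0,0,0,0,0,-0.0255,0.027],[0,0,0,0.0225,0.004,0,0.027],[0,0,0,0.0225,0.004,0,0.027],[0,0,0,0.0225,0.004,0,0.027],[0,0,0,0.0225,0.004,0,0.027],[0,0,0,0.0225,0.004,0,0.027],[0,0,0,0.0225,0.004,0,0.027],[0,0,0,0.0225,0.004,0,0.027],[0,0,0,0,0,0,0.027],[0,0,0,0,0,0.02,0.027],[0,0,0,0,0,0.02,0.027],[0,0,0,0,0,0.01,0.027],[0,0,0,0,0,0,0.027],[0,0,0,0,0,0,0.027],[0,0,0,0,0,0,0.027]])

```text
t: 17.4
position: [0.4778, 0.2916, 0.2675]
ee_rot: [2.251, 2.191, 0.002]
ft_force: [0.1, 1.2, -0.2]
gripper_width: 0.0334
grasp_force: 25.0
```

```bash
python3 - <<'E'
from h import *
go(.4777,.2914,.0757,None)
E
```

```text
t 17.4 yaw -1.6 grasp [0.478  0.2917 0.1002] tilt [0.0011 0.0005] w 0.033384135728605886 F 24.999695420265198 q [0.4647 0.5447 1.737  0.     0.8588 0.4921]
 turn deg 0 units 0.0 shift before turn [-0.0003 -0.0003  0.0245] after turn [-0.0003 -0.0003  0.0245]
```

>>> carry_out(commands=[[0,0,0,0,0,0.012,0.027],[0,0,0,0,0,0.008,0.027],[0,0,0,0,0,0.003,0.027],[0,0,0,0,0,0.0012,0.027],[0,0,0,0,0,0.0006,0.027],[0,0,0,0,0,0,0.027],[0,0,0,0,0,0,0.05],[0,0,0,0,0,0,0.05],[0,0,0,0,0,0,0.05],[0,0,0,0,0,-0.02,0.055],[0,0,0,0,0,-0.04,0.06],[0,0,0,0,0,-0.03,0.06],[0,0,0,0,0,0,0.06],[0,0,0,0,0,0,0.06]])

```text
t: 18.57
position: [0.4777, 0.2917, 0.3329]
ee_rot: [2.251, 2.191, 0.005]
ft_force: [0.6, -0.5, -0.4]
gripper_width: 0.0601
grasp_force: 0.0
```

```bash
python3 - <<'E'
from h import *
go(.474,.0107,.15,None)
f=cam('wrist');cv2.imwrite('pics/w5.png',f['frame'][:,:,::-1])
E
```

```text
t 18.57 yaw -1.6 grasp [0.4782 0.292  0.1656] tilt [0.0027 0.0014] w 0.060097338956528655 F 0.0 q [ 0.4651  0.4516  1.6956 -0.      0.9913  0.4922]
 turn deg 0 units 0.0 shift before turn [-0.2813  0.0034  0.0153] after turn [-0.2813  0.0034  0.0153]
```

View pics/w5.png

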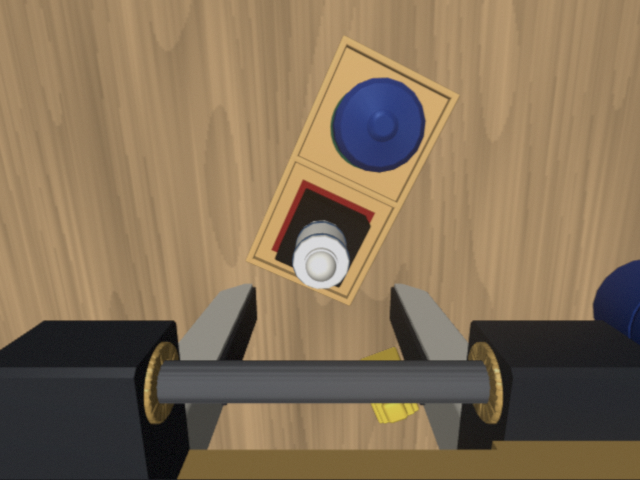

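The round seal stands on the stone at (321,258), and the blue jar is at (380,124). Next is the grey jar.

>>> carry_out(commands=[[0,0,0,-0.0281,0.0003,0.001,0.08],[0,0,0,-0.0281,0.0003,0.001,0.08],[0,0,0,-0.0281,0.0003,0.001,0.08],[0,0,0,-0.0281,0.0003,0.001,0.08],[0,0,0,-0.0281,0.0003,0.001,0.08],[0,0,0,-0.0281,0.0003,0.001,0.08],[0,0,0,-0.0281,0.0003,0.001,0.08],[0,0,0,-0.0281,0.0003,0.001,0.08],[0,0,0,-0.0281,0.0003,0.001,0.08],[0,0,0,-0.0281,0.0003,0.001,0.08],[0,0,0,0,0,0,0.08],[0,0,0,0,0,0,0.08],[0,0,0,0,0,0,0.08]])

```text
t: 19.7
position: [0.4727, 0.011, 0.3208]
ee_rot: [-2.251, -2.19, 0.002]
ft_force: [0.0, 0.2, -0.9]
gripper_width: 0.0799
grasp_force: 0.0
```

```bash
python3 - <<'E'
from h import *
go(.474,.0107,.0345,None)
f=cam('wrist')
for c in blobs(f,'grey',1500): print(cen(c),cast(f,cen(c),.035)[0],cv2.boundingRect(c))
E
```

```text
t 19.7 yaw -1.6 grasp [0.4724 0.011  0.1535] tilt [-0.0018  0.0003] w 0.07991091924547879 F 0.0 q [-0.0753  0.3275  1.9261  0.0002  0.8897 -0.0479]
 turn deg 0 units 0.0 shift before turn [-0.0003  0.0018  0.119 ] after turn [-0.0003  0.0018  0.119 ]
(603.5668870003148, 403.82918896233343) [ 0.6869 -0.1254  0.035 ] (563, 367, 77, 73)
(40.410980700473594, 424.7553583796634) [ 0.2454 -0.1334  0.035 ] (0, 367, 92, 112)
(321.05135183527307, 375.91280214861234) [ 0.4684 -0.095   0.035 ] (102, 284, 443, 196)
(325.47284282434623, 244.08287138137632) [0.4744 0.0089 0.035 ] (283, 198, 86, 92)
(510.9051474262868, 68.31164417791103) [0.5914 0.1183 0.035 ] (492, 33, 91, 65)
```

>>> carry_out(commands=[[0,0,0,0,0.0015,0.03,0.08],[0,0,0,0,0,0.03,0.08],[0,0,0,0,0,0.025,0.08],[0,0,0,0,0,0.02,0.08],[0,0,0,0,0,0.01,0.08],[0,0,0,0,0,0.0035,0.08],[0,0,0,0,0,0,0.08],[0,0,0,0,0,0,0.05],[0,0,0,0,0,0,0.05],[0,0,0,0,0,0,0.05],[0,0,0,0,0,0,0.05],[0,0,0,0,0,0,0.05],[0,0,0,0,0,0,0.05]])

```text
t: 20.83
position: [0.4746, 0.0106, 0.2039]
ee_rot: [2.251, 2.191, 0.001]
ft_force: [-1.9, -0.2, 7.0]
gripper_width: 0.0578
grasp_force: 25.0
```

```bash
python3 - <<'E'
from h import *
go(.5445,-.3087,.14,None)
E
```

```text
t 20.83 yaw -1.6 grasp [0.4747 0.0106 0.0366] tilt [ 0.001 -0.   ] w 0.05781014904859303 F 25.002424120903015 q [-0.0758  0.5433  1.9805  0.0001  0.6168 -0.0487]
 turn deg 0 units 0.0 shift before turn [-0.3173  0.0785 -0.1033] after turn [-0.3173  0.0785 -0.1033]
```

>>> carry_out(commands=[[0,0,0,0,0,-0.018,0.05],[0,0,0,0,0,-0.03,0.05],[0,0,0,0,0,-0.03,0.05],[0,0,0,0,0,-0.025,0.05],[0,0,0,-0.0244,0.006,0,0.05],[0,0,0,-0.0244,0.006,0,0.05],[0,0,0,-0.0244,0.006,0,0.05],[0,0,0,-0.0244,0.006,0,0.05],[0,0,0,-0.0244,0.006,0,0.05],[0,0,0,-0.0244,0.006,0,0.05],[0,0,0,-0.0244,0.006,0,0.05],[0,0,0,-0.0244,0.006,0,0.05],[0,0,0,-0.0244,0.006,0,0.05],[0,0,0,-0.0244,0.006,0,0.05],[0,0,0,-0.0244,0.006,0,0.05],[0,0,0,-0.0244,0.006,0,0.05],[0,0,0,-0.0244,0.006,0,0.05],[0,0,0,0,0,0,0.05],[0,0,0,0,0,0,0.05]])

```text
t: 22.42
position: [0.5435, -0.3093, 0.3059]
ee_rot: [-2.253, -2.189, 0.0]
ft_force: [-0.0, 0.1, -1.8]
gripper_width: 0.0578
grasp_force: 25.0
```

>>> carry_out(commands=[[0,0,0,0,0,0.025,0.05],[0,0,0,0,0,0.025,0.05],[0,0,0,0,0,0.02,0.05],[0,0,0,0,0,0.008,0.05],[0,0,0,0,0,0,0.05],[0,0,0,0,0,0,0.05]])

```text
t: 22.92
position: [0.544, -0.3082, 0.2289]
ee_rot: [2.251, 2.192, 0.0]
ft_force: [0.5, -1.4, -0.8]
gripper_width: 0.0577
grasp_force: 25.0
```

```bash
python3 - <<'E'
from h import *
go(.5445,-.3087,.042,None)
E
```

```text
t 22.92 yaw -1.5 grasp [ 0.544  -0.3082  0.0616] tilt [ 0.0001 -0.    ] w 0.057745581692893996 F 24.999557733535767 q [-0.5899  0.6982  1.5676  0.      0.8757 -0.5633]
 turn deg 0 units 0.0 shift before turn [-0.0005  0.0005  0.0196] after turn [-0.0005  0.0005  0.0196]
```

>>> carry_out(commands=[[0,0,0,0,0,0.01,0.05],[0,0,0,0,0,0.006,0.05],[0,0,0,0,0,0.0025,0.05],[0,0,0,0,0,0.001,0.05],[0,0,0,0,0,0.0005,0.05],[0,0,0,0,0,0,0.05],[0,0,0,0,0,0,0.074],[0,0,0,0,0,0,0.074],[0,0,0,0,0,0,0.074],[0,0,0,0,0,-0.02,0.074],[0,0,0,0,0,-0.04,0.074],[0,0,0,0,0,-0.04,0.074],[0,0,0,0,0,-0.01,0.074],[0,0,0,0,0,0,0.074],[0,0,0,0,0,0,0.074]])

```text
t: 24.17
position: [0.5437, -0.3085, 0.3182]
ee_rot: [2.251, 2.191, 0.0]
ft_force: [-0.8, 0.3, -0.2]
gripper_width: 0.0738
grasp_force: 0.0
```

```bash
python3 - <<'E'
from h import *
go(.6105,.125,.15,13)
f=cam('wrist')
for c in blobs(f,'grey',1500): print(cen(c),cast(f,cen(c),.04)[0],cv2.boundingRect(c))
for c in blobs(f,'red',1500): print(cen(c),cast(f,cen(c),.006)[0],cv2.boundingRect(c))
E
```

```text
t 24.17 yaw -1.6 grasp [ 0.5438 -0.3086  0.1509] tilt [ 0.0005 -0.0004] w 0.07378353669993924 F 0.0 q [-0.5906  0.5788  1.5236 -0.      1.0386 -0.5635]
 turn deg -14.6 units -2.91 shift before turn [0.4352 0.055  0.0008] after turn [0.4075 0.1626 0.0008]
(594.7341335216129, 403.68324573102166) [ 0.7462 -0.4392  0.04  ] (544, 366, 96, 74)
(49.43184291674225, 424.6187042747445) [ 0.3309 -0.4467  0.04  ] (0, 366, 109, 114)
(573.0144056847545, 332.8185400516796) [ 0.7215 -0.3793  0.04  ] (508, 321, 132, 39)
(321.38590376427146, 374.819963073213) [ 0.5405 -0.4087  0.04  ] (118, 284, 410, 196)
(322.3613373671554, 246.14695006852324) [ 0.5439 -0.31    0.04  ] (278, 198, 89, 96)
```

>>> carry_out(commands=[[0,0,0,0.0272,0.00345,0,0.06],[0,0,0,0.0272,0.00345,0,0.06],[0,0,0,0.0272,0.00345,0,0.06],[0,0,0,0.0272,0.00345,0,0.06],[0,0,0,0.0272,0.00345,0,0.06],[0,0,0,0.0272,0.00345,0,0.06],[0,0,0,0.0272,0.00345,0,0.06],[0,0,0,0.0272,0.00345,0,0.06],[0,0,0,0.0272,0.00345,0,0.06],[0,0,0,0.0272,0.00345,0,0.06],[0,0,0,0.0272,0.00345,0,0.06],[0,0,0,0.0272,0.00345,0,0.06],[0,0,0,0.0272,0.00345,0,0.06],[0,0,0,0.0272,0.00345,0,0.06],[0,0,0,0.0272,0.00345,0,0.06],[0,0,0,0.0272,0.00345,0,0.06],[0,0,-0.95,0,0,0,0.06],[0,0,-0.95,0,0,0,0.06],[0,0,-1,0,0,0,0.06],[0,0,0,0,0,0,0.06]])

```text
t: 25.88
position: [0.6104, 0.1251, 0.3162]
ee_rot: [-1.95, -2.46, 0.004]
ft_force: [-0.3, -0.4, -0.3]
gripper_width: 0.06
grasp_force: 0.0
```

>>> carry_out(commands=[[0,0,0,0,0,0,0.06],[0,0,0,0,0,0,0.06]])

```text
t: 26.05
position: [0.6106, 0.1249, 0.3172]
ee_rot: [-1.96, -2.454, 0.002]
ft_force: [-0.6, -0.1, 0.5]
gripper_width: 0.0599
grasp_force: 0.0
```

```bash
python3 - <<'E'
from h import *
go(.6105,.125,.034,13)
f=cam('wrist');cv2.imwrite('pics/w6.png',f['frame'][:,:,::-1])
for c in blobs(f,'white',800):
    q=cv2.boxPoints(cv2.minAreaRect(c));X=cast(f,q,.046);e=np.diff(X,axis=0);print(cen(c),X.mean(0),np.linalg.norm(e,axis=1),np.degrees(np.arctan2(e[:,1],e[:,0]))%90)
E
```

```text
t 26.05 yaw 12.8 grasp [0.6104 0.1248 0.1499] tilt [-0.0015 -0.0002] w 0.05988841066150702 F 0.0 q [ 0.127   0.5772  1.5291 -0.      1.0369 -0.096 ]
 turn deg -0.2 units -0.04 shift before turn [0.0001 0.0004 0.1159] after turn [0.0001 0.0004 0.1159]
(432.7518229166666, 325.485546875) [0.6969 0.0896 0.046 ] [0.0263 0.0744 0.028 ] [41.5733 41.3835 43.6431]
(213.01863394364366, 325.4756525126607) [0.547  0.0556 0.046 ] [0.074  0.0267 0.075 ] [75.42   75.5971 76.7819]
(322.4406149406149, 242.8116883116883) [0.6095 0.1272 0.046 ] [0.0326 0.0413 0.034 ] [12.8334 13.775  12.8447]
```

View pics/w6.png

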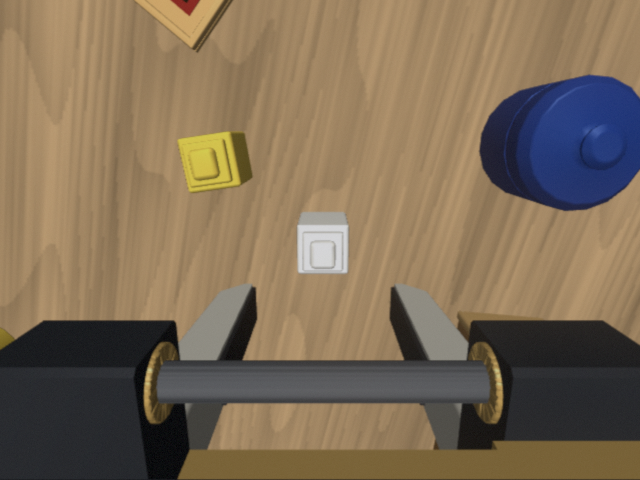

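The white seal is at (323,243), square to the fingers. The larger blue jar at (590,145) is off to the side.

>>> carry_out(commands=[[0,0,0,0,0,0.03,0.06],[0,0,0,0,0,0.03,0.06],[0,0,0,0,0,0.025,0.06],[0,0,0,0,0,0.02,0.06],[0,0,0,0,0,0.008,0.06],[0,0,0,0,0,0.002,0.06],[0,0,0,0,0,0,0.06],[0,0,0,0,0,0,0.027],[0,0,0,0,0,0,0.027],[0,0,0,0,0,0,0.027],[0,0,0,0,0,0,0.027],[0,0,0,0,0,0,0.027],[0,0,0,0,0,0,0.027]])

```text
t: 27.18
position: [0.6109, 0.125, 0.2038]
ee_rot: [1.957, 2.457, 0.001]
ft_force: [-1.0, -1.2, 5.3]
gripper_width: 0.0341
grasp_force: 25.0
```

```bash
python3 - <<'E'
from h import *
go(.4614,-.2823,.145,None)
E
```

```text
t 27.18 yaw 12.9 grasp [0.611  0.125  0.0365] tilt [0.0007 0.0001] w 0.03412062736335401 F 25.001161694526672 q [ 0.1272  0.7332  1.5784 -0.      0.8293 -0.0988]
 turn deg 0 units 0.0 shift before turn [-0.3634 -0.237  -0.1086] after turn [-0.3634 -0.237  -0.1086]
```

>>> carry_out(commands=[[0,0,0,0,0,-0.018,0.027],[0,0,0,0,0,-0.03,0.027],[0,0,0,0,0,-0.03,0.027],[0,0,0,0,0,-0.03,0.027],[0,0,0,-0.0242,-0.0158,0,0.027],[0,0,0,-0.0242,-0.0158,0,0.027],[0,0,0,-0.0242,-0.0158,0,0.027],[0,0,0,-0.0242,-0.0158,0,0.027],[0,0,0,-0.0242,-0.0158,0,0.027],[0,0,0,-0.0242,-0.0158,0,0.027],[0,0,0,-0.0242,-0.0158,0,0.027],[0,0,0,-0.0242,-0.0158,0,0.027],[0,0,0,-0.0242,-0.0158,0,0.027],[0,0,0,-0.0242,-0.0158,0,0.027],[0,0,0,-0.0242,-0.0158,0,0.027],[0,0,0,-0.0242,-0.0158,0,0.027],[0,0,0,-0.0242,-0.0158,0,0.027],[0,0,0,-0.0242,-0.0158,0,0.027],[0,0,0,-0.0242,-0.0158,0,0.027],[0,0,0,0,0,0,0.027]])

```text
t: 28.85
position: [0.4597, -0.2854, 0.3113]
ee_rot: [1.96, 2.454, -0.001]
ft_force: [-0.4, 0.2, -0.8]
gripper_width: 0.0337
grasp_force: 25.0
```

>>> carry_out(commands=[[0,0,0,0,0,0,0.027],[0,0,0,0,0,0.025,0.027],[0,0,0,0,0,0.025,0.027],[0,0,0,0,0,0.02,0.027],[0,0,0,0,0,0.01,0.027],[0,0,0,0,0,0,0.027],[0,0,0,0,0,0,0.027]])

```text
t: 29.43
position: [0.4615, -0.2815, 0.2315]
ee_rot: [-1.956, -2.458, -0.0]
ft_force: [-0.2, -0.0, -0.6]
gripper_width: 0.0341
grasp_force: 25.0
```

```bash
python3 - <<'E'
from h import *
go(.4614,-.2823,.0418,None)
E
```

```text
t 29.43 yaw 13.0 grasp [ 0.4614 -0.2814  0.0642] tilt [-0.0003  0.0002] w 0.034058153406142426 F 24.99981254339218 q [-0.6339  0.5757  1.8025  0.0001  0.7637 -0.8606]
 turn deg 0 units 0.0 shift before turn [-0.0008 -0.0002  0.0224] after turn [-0.0008 -0.0002  0.0224]
```

>>> carry_out(commands=[[0,0,0,0,0,0.012,0.027],[0,0,0,0,0,0.0065,0.027],[0,0,0,0,0,0.0025,0.027],[0,0,0,0,0,0.001,0.027],[0,0,0,0,0,0.0008,0.027],[0,0,0,0,0,0,0.027],[0,0,0,0,0,0,0.05],[0,0,0,0,0,0,0.05],[0,0,0,0,0,0,0.05],[0,0,0,0,0,-0.02,0.05],[0,0,0,0,0,-0.04,0.05],[0,0,0,0,0,-0.04,0.05],[0,0,0,0,0,-0.04,0.05],[0,0,0,0,0,-0.02,0.05],[0,0,0,0,0,0,0.05],[0,0,0,0,0,0,0.05],[0,0,0,0,0,0,0.05]])

```text
t: 30.85
position: [0.4609, -0.2817, 0.3675]
ee_rot: [-1.956, -2.457, 0.0]
ft_force: [0.0, -0.8, -0.1]
gripper_width: 0.05
grasp_force: 0.0
```

```bash
python3 - <<'E'
from h import *
f=cam('wrist')['frame'];t=cam('top')['frame']
a=cv2.resize(f,(400,300));b=cv2.resize(t[180:340,130:510],(760,320))[:300,:]
cv2.imwrite('pics/end.png',np.vstack([np.hstack([a,np.zeros((300,360,3),np.uint8)]),b])[:,:,::-1])
E
```

```text
(no output)
```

View pics/end.png

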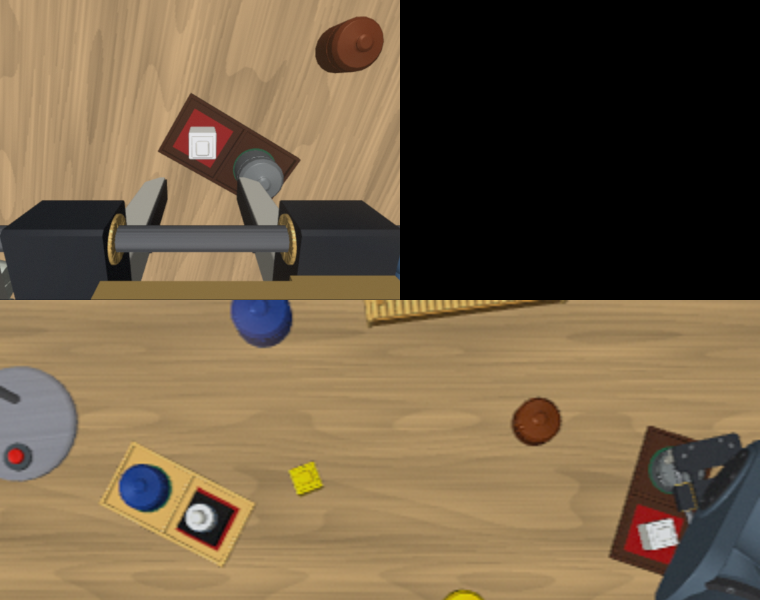

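The final views show all five pieces upright on their pads: the seal at (203,143) and grey jar at (260,172) in the wrist view, and the blue jar at (145,488) and round seal on the stone at (203,518) in the top view. The brown jar, brush box and lamp have not been disturbed, and the gripper is clear.

```bash
python3 -c "
from station import job
print(job.sign_off())"
```

```text
the job is handed in; nothing more can be done
None
```

Both seal sets are made up, with all five pieces upright in their places in the last camera views, and the job is handed in at about 31 s of the 128 s allowed; the sign-off returned no verdict.

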